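# Sweep loose tube caps into the catch tray

## Robot

A 6-joint arm with a two-finger parallel gripper is mounted at the origin on a cart in front of the work surface, level with it; the furniture and walls round the work are solid. World frame = base frame: x ahead of the robot, y to its left, z up, the work surface at z = 0. Lengths are in m, angles in degrees, forces in N, time in s.
With the tool pointing down it reaches from about 0.35 to 0.875 m from the base axis. Payload 4.2 kg.
Tool frame: the origin (TCP) lies midway between the tips of the shut fingers; the grasp point (between the pads) lies r.pinch_z behind it (r.pinch_z is the distance from the TCP to the grasp point, in m); z points along the fingers, y is the direction in which the jaws open and shut (so a half turn about z gives the same grasp; the last joint's range is limited). The gripper opens to 87 mm and grips with 3 to 60 N. Pads are 19 mm wide; open, the fingers measure 117 mm over their backs; the gripper's body (75 mm by 190 mm) begins 51 mm behind the grasp point.
Start: joints at [87.983, 22.042, 0.453, 0, -68.411, -14.817], TCP at [0.181, 0.598, 0.223] pointing down, gripper open.
Joint ranges: [-179.83, 179.83], [-69.29, 118.12], [-61.27, 80.66], [-181.25, 117.63], [-171.15, -9.14], [-177.46, 177.46]. Speed limits (degrees/s): [159.86, 159.86, 180, 180, 180, 180].

## Interface

Orientations are given as a 3x3 rotation matrix whose columns are the frame's x, y, z axes.
In Python, from station import r gives the robot as it stands. The module is installed in compiled form; this text tells all that it offers.
- The arm moves only by the tool play_rows, never from a script. Its argument "deltas" is a list of rows, each a list of 7 numbers: the shift along the tool's x, y, z in units of 25 mm (1.0 is 25 mm), then the turn, a rotation vector about the tool's x, y, z in units of 5 degrees (1.0 is 5 degrees), then the finger opening in mm, from 0 to 87. In form: [[tx, ty, tz, wx, wy, wz, fingers], ...]. A call has 1 to 12 rows; each row is the pose to reach, as a shift and turn from the pose commanded when the call began, along the tool's axes at that moment; what a row does not reach only later rows make up. A row lasts 1/10 s, in which the tool goes at most 50 mm and 8.59 degrees, less where a joint would pass 70% of its speed; a pose out of reach is approached as far as the arm can. A call with a gripper value outside its range is refused whole. The fingers move at their own pace and stop on an object; the grip force is fixed at half the most. Time passes only in rows, so rows that repeat a pose let the fingers close. It gives the time, the measured TCP pose, the force and the opening at its end, in the units of the state.
- r.sense(): the state, without advancing time (a new reading comes with each control period).
- r.capture(name): name is "side" or "top"; returns a dict with "pixels" (420x560x3 uint8, red, green, blue), "camera_matrix" (3x3 intrinsics, pixels), "k1" (the pictures are not rectified: a ray, as slopes to the right and down, at radius r is drawn at 1 + k1 r^2 times it, then the intrinsics apply), "R" (3x3) and "t" (3): a world point X has camera coordinates R X + t. Camera axes: x right, y down, z forward; pixel columns grow to the right and rows downward; lengths in m; the calibration is good to about 2 mm. A picture is of the moment at which its call begins. There is no depth.
- r.finish_job(): hands the job in, once; it reports no verdict.
Trained networks look in the newest picture that a camera, given by its name, has taken for a name from the list of things; names that differ only in an ending like _2 or _b are one class to them, and where a whole thing is asked for, a point or a joint stands for the part that bears it (a point fixed in the world has none). Each returns a list of dicts, best first, with "score" (0 to 1); they miss things now and then, are a little off and sometimes report something else, mostly with a low value. They report only what shows in the picture. A call takes as long as a camera call.
- r.spot_in(camera, target): "centre" ([x, y, z] in m, in world coordinates, good to about 4 mm: the middle of the surface that is visible of it).
- r.cut_out(camera, target): "region" (420x560 bool, what is visible of it).
The state is a dict: "time_s": time; "joints": joint angles; "joint_velocities": joint speeds; "effort": joint torques, N m; "tcp_pos": TCP position; "ee_rot": TCP orientation; "wrist_force": force on the tool from outside, world axes, zero at the start; "moment": the same for the moment, N m; "gripper_width": opening from 0.0 (shut) to 1.0 (fully open).
Only numpy, scipy, OpenCV 4.12 (cv2) and the standard library are available. Lean on these libraries where they do the work, as an engineer would, in place of code of your own. Each camera call takes 0.05 s, during which the arm holds its last target.

## Task

Clear the bench of the three loose screw caps (blue, orange, yellow): with closed fingers sweep them along the surface, over the ramp and into the low grey tray, so that each lies flat, wholly on the tray's floor past the ramp. Slide the caps gently, without pinching, pressing hard on or picking up any of them, and leave the other things on the bench where they are.

Things in the scene. Friction and masses are not known exactly. Their poses are not given: they have to be found in the camera images.
- cap_blue: blue plastic screw cap of a sample tube, a loose ribbed disc lying flat, top up: 34 mm across, 14 mm high, about 15 g. Origin at the centre of its underside. It slides freely when pushed from the side.
- cap_orange: orange plastic screw cap of a sample tube, a loose ribbed disc lying flat, top up: 34 mm across, 14 mm high, about 15 g. Origin at the centre of its underside. It slides freely when pushed from the side.
- cap_yellow: yellow plastic screw cap of a sample tube, a loose ribbed disc lying flat, top up: 34 mm across, 14 mm high, about 15 g. Origin at the centre of its underside. It slides freely when pushed from the side.
- tray: low grey tray, fixed. Origin: bench level below the floor's centre; own x points from the open side to the back wall, y along that wall. Floor 110 mm (x -55 to 55) by 160 mm (y -80 to 80), 3 mm above the bench; walls 4 mm thick, 25 mm high at back and sides, rims 2 mm inward. Open side at x = -55; ramp there from bench level (x = -79) up to the floor.
- tape: roll of green labelling tape lying flat, 63 mm across, 18 mm high; origin at the centre of its underside. Bystander.
- bench_timer: light grey bench timer, 58x64x17 mm; origin at the centre of its underside. Bystander.
- pen: white pen with a black cap lying flat, 142 mm long (own y), 12 mm thick; origin below its middle. Bystander.
- small_bottle: white bottle with yellow cap, upright, 54 mm across, 100 mm high; origin at the centre of its underside. Bystander.

How it is judged:
By the outcome, as a careful person would: the job done as asked, in the order asked, and still so for the second after the job is handed in, with the robot touching nothing.
It also fails if it takes over 72 s, if anything falls off the work surface, if the arm or the gripper's body presses on something with over 40 N, if the wrist force passes 120 N, or if a joint passes its speed limit or range.

## Working session

There is one attempt and no reset: what is moved stays moved. The work goes in short steps, Python scripts to look and compute and a tool call to move; the robot and the scene stay as the last step left them, time stands still between calls to the robot, and variables do not carry over. Pictures are saved under pics/ and viewed, and the job is handed in when it is done.

Besides the shell and the picture viewer there is one more tool, called after "Request:" as name(argument=value, ...) on one line, values as JSON. play_rows: Moves the arm, as the interface text tells. Its arguments: {"type":"object","properties":{"deltas":{"type":"array","items":{"type":"array","items":{"type":"number"}}}},"required":["deltas"]}

```bash
mkdir -p pics; cat > h.py <<'E'
import numpy as np, cv2
from station import r
def snap(cam,name):
    c=r.capture(cam); cv2.imwrite(f'pics/{name}.png',c['pixels'][:,:,::-1]); return c
def toplane(c,uv,z):
    K=c['camera_matrix'];k1=c['k1'];d=(np.array(uv,float)-[K[0,2],K[1,2]])/[K[0,0],K[1,1]]
    p=d.copy()
    for _ in range(20): p=d/(1+k1*(p@p))
    ray=c['R'].T@np.array([p[0],p[1],1]);o=-c['R'].T@c['t']
    return o+ray*(z-o[2])/ray[2]
def proj(c,X):
    p=c['R']@np.array(X)+c['t'];p=p[:2]/p[2];p=p*(1+c['k1']*(p@p));K=c['camera_matrix']
    return np.array([K[0,0]*p[0]+K[0,2],K[1,1]*p[1]+K[1,2]])
E
python3 - <<'E'
from h import *
for cam in('top','side'):
    c=snap(cam,cam+'0')
    print(cam, 'cam pos',-c['R'].T@c['t'])
    for n in 'cap_blue cap_orange cap_yellow tray tape bench_timer pen small_bottle'.split():
        for d in r.spot_in(cam,n)[:2]: print(n,np.round(d['centre'],3),round(d['score'],2),np.round(proj(c,d['centre'])))
s=r.sense();print(s['tcp_pos'],s['ee_rot'],s['time_s'],r.pinch_z)
E
```

```text
top cam pos [ 0.19346365 -0.13587675  1.23814234]
cap_blue [0.57  0.179 0.012] 0.44 [202. 182.]
cap_orange [0.503 0.135 0.017] 0.6 [210. 209.]
cap_orange [ 0.621 -0.336  0.076] 0.34 [406. 206.]
cap_yellow [0.444 0.249 0.016] 0.49 [160. 219.]
cap_yellow [0.568 0.178 0.012] 0.49 [202. 182.]
tray [ 0.495 -0.116  0.005] 0.72 [304. 238.]
tray [ 0.618 -0.335  0.076] 0.5 [405. 207.]
pen [0.68  0.265 0.008] 0.76 [185. 137.]
small_bottle [ 0.619 -0.338  0.076] 0.91 [407. 207.]
side cam pos [0.39841282 0.85173579 0.62189373]
cap_blue [0.572 0.19  0.015] 0.78 [243. 283.]
cap_orange [0.507 0.141 0.013] 0.79 [280. 270.]
cap_yellow [0.443 0.254 0.015] 0.73 [306. 313.]
tray [ 0.488 -0.118  0.002] 0.97 [303. 208.]
tape [0.366 0.163 0.016] 0.57 [350. 283.]
bench_timer [0.693 0.039 0.018] 0.69 [205. 232.]
pen [0.682 0.272 0.008] 0.8 [175. 310.]
small_bottle [ 0.627 -0.326  0.059] 0.8 [262. 148.]
[0.18097133 0.59818784 0.2225682 ] [[ 9.57143117e-01 -2.89615355e-01 -2.98496574e-06]
 [-2.89615355e-01 -9.57143117e-01  9.25395832e-06]
 [-5.53712784e-06 -7.99287060e-06 -1.00000000e+00]] 0.9 0.0187
```

View pics/top0.png

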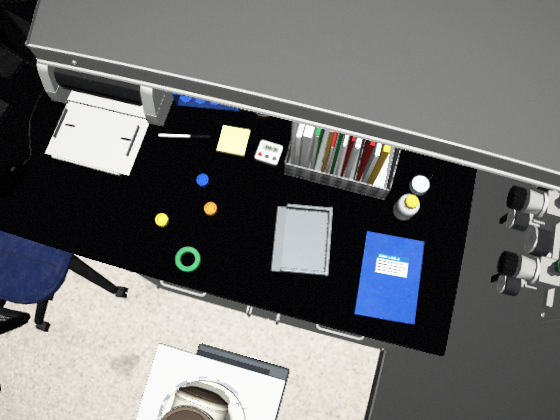

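View pics/side0.png

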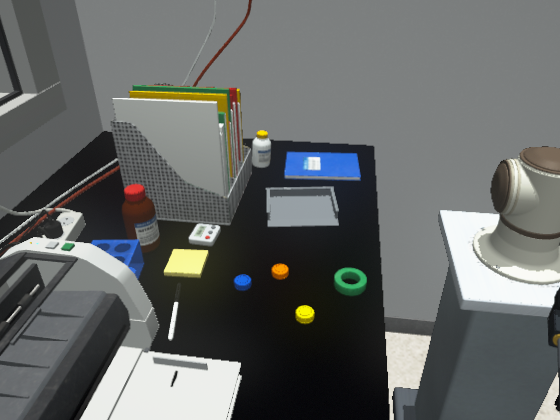

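The top view shows blue at about (202,180), orange at (210,209) and yellow at (161,219). The tray spans roughly (272..333, 205..275) with its ramp on the left, and the tape is at (187,259). Next I'll zoom in for precise poses.

```bash
python3 - <<'E'
from h import *
C={}
for cam in('top','side'):
    c=r.capture(cam); C[cam]=c
    hsv=cv2.cvtColor(c['pixels'],cv2.COLOR_RGB2HSV)
    for n,h,ang in(('cap_blue',(105,130),0),('cap_orange',(8,20),0),('cap_yellow',(24,34),0)):
        for z in r.cut_out(cam,n)[:1]:
            m=z['region'];ys,xs=np.nonzero(m);print(cam,n,round(z['score'],2),m.sum(),xs.mean().round(1),ys.mean().round(1),toplane(c,(xs.mean(),ys.mean()),.011).round(3))
t=C['top']['pixels'];cv2.imwrite('pics/tz.png',cv2.resize(t[190:290,140:345][:,:,::-1],None,fx=3.9,fy=3.9,interpolation=cv2.INTER_CUBIC))
s=C['side']['pixels'];cv2.imwrite('pics/sz.png',cv2.resize(s[175:240,250:355][:,:,::-1],None,fx=7,fy=7,interpolation=cv2.INTER_CUBIC))
E
```

```text
top cap_blue 0.58 139 202.2 180.7 [0.572 0.179 0.011]
top cap_orange 0.48 159 209.8 207.7 [0.508 0.137 0.011]
top cap_yellow 0.58 174 161.3 219.3 [0.445 0.248 0.011]
side cap_blue 0.48 223 242.6 281.2 [0.575 0.181 0.011]
side cap_orange 0.75 197 280.1 270.8 [0.507 0.14  0.011]
side cap_yellow 0.86 281 304.8 314.0 [0.445 0.252 0.011]
```

View pics/tz.png

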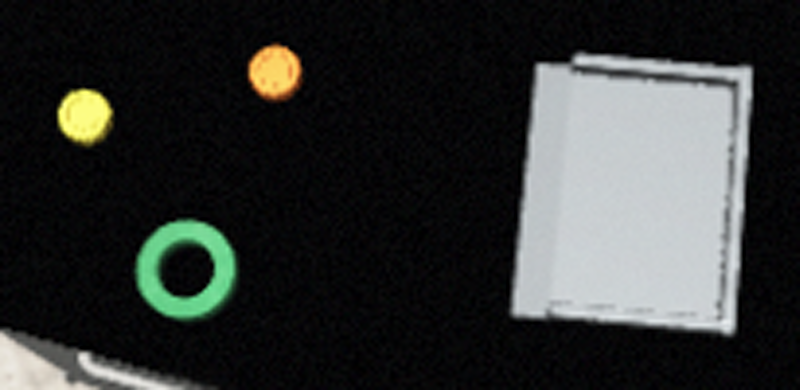

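View pics/sz.png

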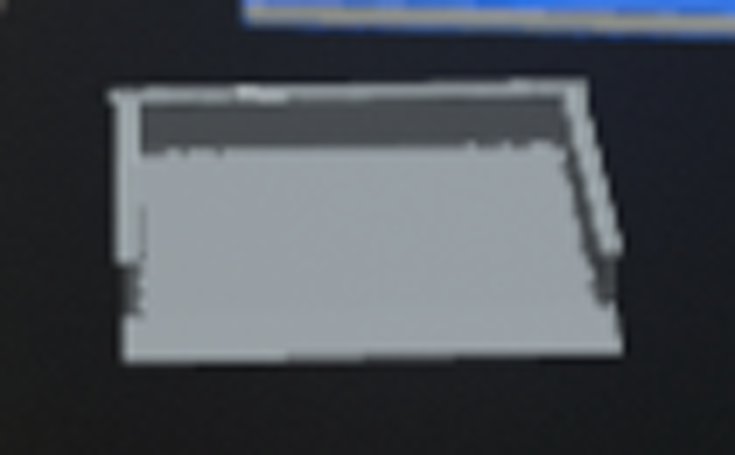

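```bash
python3 - <<'E'
from h import *
from scipy.optimize import least_squares
ct=r.capture('top');cs=r.capture('side')
# tray pts: y sign: which side? tray x -> world -y ; tray y = z cross x -> world x(+)
obs=[(ct,(140+536/3.9,190+63/3.9),(-79,82,0)),(ct,(140+512/3.9,190+317/3.9),(-79,-82,0)),
(ct,(140+752/3.9,190+66/3.9),(59,84,25)),(ct,(140+735/3.9,190+334/3.9),(59,-84,25)),
(ct,(140+572/3.9,190+54/3.9),(-55,84,25)),
(cs,(250+122/7,175+362/7),(-79,82,0)),(cs,(250+624/7,175+356/7),(-79,-82,0)),
(cs,(250+110/7,175+88/7),(59,84,25)),(cs,(250+586/7,175+80/7),(59,-84,25))]
def w(p,X):
    x,y=X[0]/1e3,X[1]/1e3;c,s=np.cos(p[2]),np.sin(p[2])
    return [p[0]+c*x-s*y,p[1]+s*x+c*y,X[2]/1e3]
f=lambda p:np.concatenate([proj(c,w(p,X))-u+.4 for c,u,X in obs])
q=least_squares(f,[.49,-.11,-1.57]);p=q.x
print(p[:2],np.degrees(p[2]),f(p).round(1))
for c,u,X in obs: print(X,toplane(c,u,X[2]/1e3).round(3),np.round(w(p,X),3))
c,s=np.cos(p[2]),np.sin(p[2])
for n,P in dict(b=(.5735,.180),o=(.5075,.1385),y=(.445,.25),tape=(.366,.163),timer=(.693,.039)).items():
    d=np.array(P)-p[:2];print(n,(c*d[0]+s*d[1]).round(3),(-s*d[0]+c*d[1]).round(3))
E
```

```text
[ 0.49212606 -0.11967998] -79.94371632628257 [ 0.3  0.8  0.3 -1.3 -0.5  1.2 -0.5 -1.6  0.6  0.3  1.4  0.2 -0.9 -0.5
  1.7  0.7 -1.3  0.5]
(-79, 82, 0) [ 0.56  -0.027  0.   ] [ 0.559 -0.028  0.   ]
(-79, -82, 0) [ 0.393 -0.058  0.   ] [ 0.398 -0.056  0.   ]
(59, 84, 25) [ 0.588 -0.165  0.025] [ 0.585 -0.163  0.025]
(59, -84, 25) [ 0.415 -0.196  0.025] [ 0.42  -0.192  0.025]
(-55, 84, 25) [ 0.565 -0.05   0.025] [ 0.565 -0.051  0.025]
(-79, 82, 0) [ 0.561 -0.026  0.   ] [ 0.559 -0.028  0.   ]
(-79, -82, 0) [ 0.395 -0.053  0.   ] [ 0.398 -0.056  0.   ]
(59, 84, 25) [ 0.589 -0.164  0.025] [ 0.585 -0.163  0.025]
(59, -84, 25) [ 0.415 -0.194  0.025] [ 0.42  -0.192  0.025]
b -0.281 0.132
o -0.252 0.06
y -0.372 0.018
tape -0.3 -0.075
timer -0.121 0.225
```

```bash
cat >> h.py <<'E'
T=np.array([.492,-.1195]);A=np.radians(-80)
def tr(P):
    d=np.array(P)[:2]-T;c,s=np.cos(A),np.sin(A);return np.array([c*d[0]+s*d[1],-s*d[0]+c*d[1]])
def wd(q):
    c,s=np.cos(A),np.sin(A);return T+[c*q[0]-s*q[1],s*q[0]+c*q[1]]
def move(P,z,head=None):
    "print tool-frame shift (units) to world P,z and wz"
    s=r.sense();R=np.array(s['ee_rot']);d=np.array([*P,z])-s['tcp_pos']
    h=np.degrees(np.arctan2(R[1,0],R[0,0]))
    print('shift units',(R.T@d/.025).round(2),'wz',None if head is None else round((h-head)/5,2),'dist mm',(np.linalg.norm(d)*1e3).round(),'head',h.round(1),'t',s['time_s'])
E
python3 - <<'E'
from h import *
ct=r.capture('top');cs=r.capture('side')
for c,u in((cs,(236,222)),(cs,(155,215)),(cs,(250,165)),(ct,(285,175)),(ct,(388,197))):
    for z in(0,.1): P=toplane(c,u,z);print(u,z,P.round(3),tr(P).round(3))
# orange: start (-.252,.06)-> goal y 0
for n,P,g in(('o',(.5075,.1385),(.02,0)),('y',(.445,.25),(.02,-.05)),('b',(.5735,.18),(.02,.05))):
    q=tr(P);g=np.array(g);d=g-q;a=np.arctan2(d[1],d[0]);u=d/np.linalg.norm(d)
    st=q-u*.050; en=g-u*.0275
    print(n,q.round(3),'head',np.degrees(a+A).round(1),'start',wd(st).round(4),'end',wd(en).round(4),'len',np.linalg.norm(en-st).round(4))
move((.54,.19),.1,-90)
E
```

```text
(236, 222) 0 [ 0.639 -0.035  0.   ] [-0.057  0.159]
(236, 222) 0.1 [0.6   0.107 0.1  ] [-0.205  0.146]
(155, 215) 0 [ 0.844 -0.038  0.   ] [-0.019  0.36 ]
(155, 215) 0.1 [0.772 0.105 0.1  ] [-0.173  0.315]
(250, 165) 0 [ 0.665 -0.331  0.   ] [0.238 0.134]
(250, 165) 0.1 [ 0.622 -0.141  0.1  ] [0.044 0.124]
(285, 175) 0 [ 0.648 -0.024  0.   ] [-0.067  0.17 ]
(285, 175) 0.1 [ 0.611 -0.033  0.1  ] [-0.065  0.132]
(388, 197) 0 [ 0.66  -0.298  0.   ] [0.205 0.135]
(388, 197) 0.1 [ 0.622 -0.285  0.1  ] [0.186 0.1  ]
o [-0.251  0.06 ] head -92.5 start [0.5097 0.1885] end [ 0.4967 -0.1117] len 0.3005
y [-0.372  0.018] head -89.8 start [0.4448 0.3   ] end [ 0.4461 -0.1204] len 0.4204
b [-0.281  0.132] head -95.3 start [0.5781 0.2298] end [ 0.5473 -0.1031] len 0.3343
shift units [18.48 11.47  4.9 ] wz 14.63 dist mm 557.0 head -16.8 t 1.5
```

Request:
play_rows(deltas=[[0.6,0.4,0,0,0,0.5,0],[2.2,1.5,0.2,0,0,1.8,0],[4,2.7,0.5,0,0,3.4,0],[5.8,4,0.9,0,0,5,0],[7.6,5.2,1.4,0,0,6.6,0],[9.4,6.4,1.9,0,0,8.2,0],[11.2,7.7,2.4,0,0,9.8,0],[13,8.9,2.9,0,0,11.4,0],[14.8,10.1,3.4,0,0,13,0],[16.2,11.1,3.7,0,0,14.2,0],[17,11.7,3.9,0,0,14.9,0],[17.33,11.88,4,0,0,15.14,0]])

```text
time_s: 2.7
tcp_pos: [0.5106, 0.1842, 0.1216]
ee_rot: [[-0.051, -0.999, -0.002], [-0.999, 0.051, -0.001], [0.001, 0.001, -1.0]]
wrist_force: [-1.4, -0.3, 0.1]
gripper_width: 0.03
```

```bash
python3 - <<'E'
from h import *
snap('side','s1')
s=r.sense();print(s['tcp_pos'],s['joints'],s['gripper_width'],s['wrist_force'])
move((.5097,.1885),.007,-92.5)
E
```

```text
[0.51114623 0.18370438 0.12120469] [ 3.68935499e+01  1.97909713e+01 -1.90506371e+01  3.31894679e-02
 -5.13054289e+01 -3.99082658e+01] 0.018769039774940533 [ 1.08572578 -1.30310137 -0.49758939]
shift units [-0.2   0.06  4.57] wz -0.1 dist mm 114.0 head -93.0 t 2.75
```

View pics/s1.png

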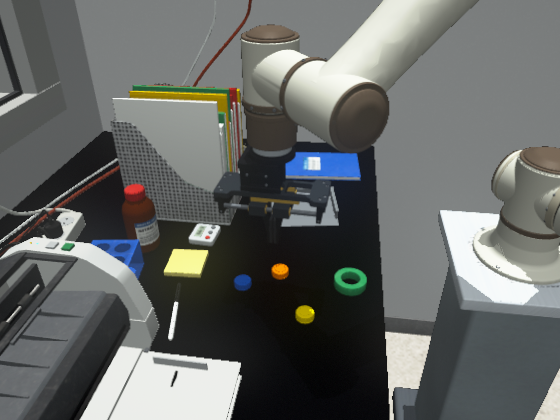

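Closed fingers at (272,240) hang behind the orange cap (280,270), clear of everything. Descending.

Request:
play_rows(deltas=[[0,0,0.4,0,0,0,0],[0,0,1.2,0,0,0,0],[0,0,2.0,0,0,0,0],[0,0,2.8,0,0,0,0],[0,0,3.5,0,0,0,0],[0,0,3.9,0,0,0,0],[0,0,4.1,0,0,0,0],[0,0,4.1,0,0,0,0]])

```text
time_s: 3.55
tcp_pos: [0.5092, 0.1888, 0.0198]
ee_rot: [[-0.043, -0.999, -0.001], [-0.999, 0.043, -0.0], [0.0, 0.0, -1.0]]
wrist_force: [-0.1, 0.0, -1.1]
gripper_width: 0.007
```

```bash
python3 - <<'E'
from h import *
s=r.sense();print(s['tcp_pos'],s['gripper_width'],s['wrist_force'])
move((.5097,.1885),.007,-92.5)
move((.4967,-.1117),.007,-92.5)
c=snap('side','s2');p=c['pixels'][200:340,200:370];cv2.imwrite('pics/s2z.png',cv2.resize(p[:,:,::-1],None,fx=4,fy=4))
E
```

```text
[0.50924332 0.18877098 0.0197763 ] 0.006953151897172313 [-0.12324826  0.004777   -1.10054981]
shift units [ 0.01 -0.02  0.51] wz 0.0 dist mm 13.0 head -92.5 t 3.55
shift units [12.03 -0.02  0.52] wz 0.0 dist mm 301.0 head -92.5 t 3.55
```

View pics/s2z.png

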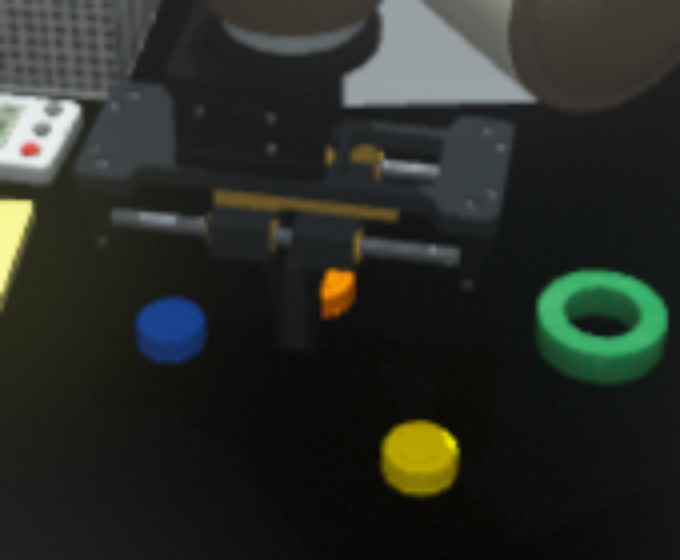

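Request:
play_rows(deltas=[[0,0,0.3,0,0,0,0],[0.1,0,0.5,0,0,0,0],[0.3,0,0.5,0,0,0,0],[0.5,0,0.5,0,0,0,0],[0.7,0,0.5,0,0,0,0],[1.0,0,0.5,0,0,0,0],[1.4,0,0.5,0,0,0,0],[1.8,0,0.5,0,0,0,0],[2.2,0,0.5,0,0,0,0],[2.6,0,0.5,0,0,0,0],[2.9,0,0.5,0,0,0,0],[3.0,0,0.5,0,0,0,0]])

```text
time_s: 4.8
tcp_pos: [0.5061, 0.1125, 0.0075]
ee_rot: [[-0.045, -0.999, -0.0], [-0.999, 0.045, -0.0], [0.0, 0.0, -1.0]]
wrist_force: [-0.0, -0.3, 0.5]
gripper_width: 0.001
```

```bash
python3 - <<'E'
from h import *
c=snap('side','s3');p=c['pixels'][180:320,200:370];cv2.imwrite('pics/s3z.png',cv2.resize(p[:,:,::-1],None,fx=4,fy=4))
c2=snap('top','t3');p=c2['pixels'][160:280,140:345];cv2.imwrite('pics/t3z.png',cv2.resize(p[:,:,::-1],None,fx=3.9,fy=3.9))
for cam in('top','side'):
  for d in r.spot_in(cam,'cap_orange')[:2]:print(cam,d['centre'],d['score'],tr(d['centre']))
move((.4967,-.1117),.007,-92.5);print(r.sense()['tcp_pos'])
E
```

```text
top [0.499, 0.0793, 0.0131] 0.41 [-0.19456424  0.04141491]
side [0.4961, 0.0869, 0.0139] 0.44 [-0.20255236  0.0398787 ]
shift units [ 9.02 -0.01  0.02] wz -0.01 dist mm 226.0 head -92.5 t 5.0
[0.50648202 0.11369856 0.00758245]
```

View pics/s3z.png

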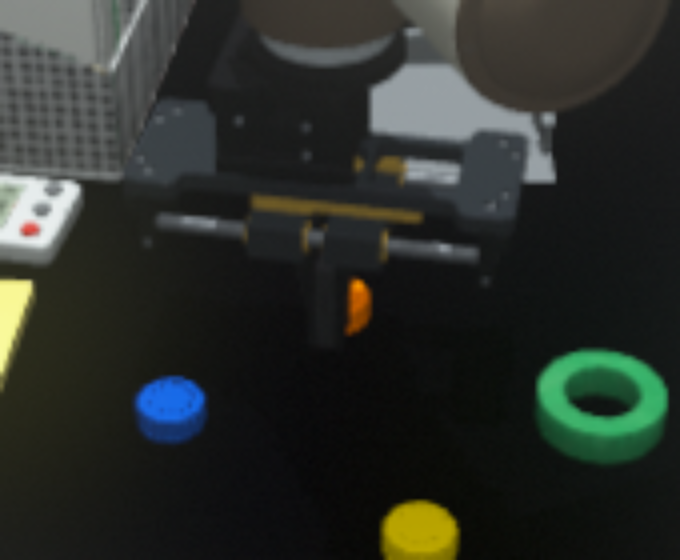

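View pics/t3z.png

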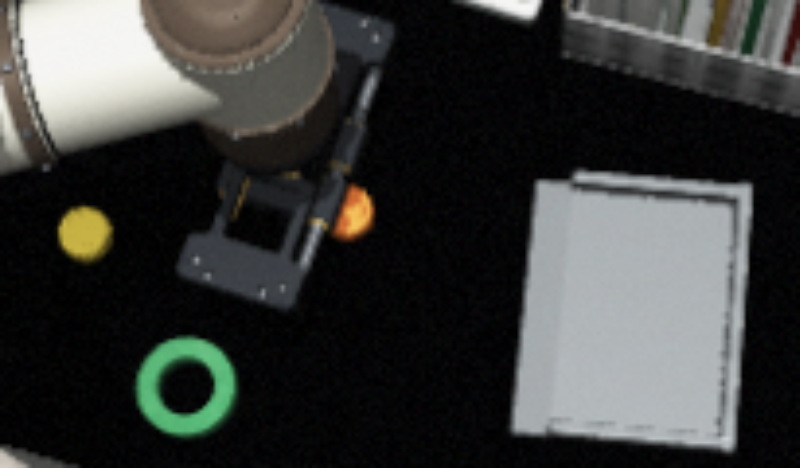

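```bash
python3 - <<'E'
from h import *
c=r.capture('side');print(toplane(c,(293,256),.008))
c=r.capture('top');print('right edge',toplane(c,(140+375/3.9,160+213/3.9),.014),'bottom',toplane(c,(140+352/3.9,160+241/3.9),.014))
E
```

```text
[0.48707666 0.08466999 0.008     ]
right edge [0.50699624 0.06617651 0.014     ] bottom [0.48499796 0.07513403 0.014     ]
```

Request:
play_rows(deltas=[[0.2,0,0,0,0,0,0],[0.5,0,0,0,0,0,0],[0.9,0,0,0,0,0,0],[1.3,0,0,0,0,0,0],[1.7,0,0,0,0,0,0],[2.1,0,0,0,0,0,0],[2.5,0,0,0,0,0,0],[2.9,0,0,0,0,0,0],[3.3,0,0,0,0,0,0],[3.7,0,0,0,0,0,0],[4.0,0,0,0,0,0,0],[4.1,0,0,0,0,0,0]])

```text
time_s: 6.3
tcp_pos: [0.5017, 0.0103, 0.0075]
ee_rot: [[-0.045, -0.999, -0.0], [-0.999, 0.045, -0.0], [0.0, 0.0, -1.0]]
wrist_force: [-0.2, -0.6, 0.1]
gripper_width: 0.004
```

```bash
python3 - <<'E'
from h import *
c2=snap('top','t4');p=c2['pixels'][160:280,140:345];cv2.imwrite('pics/t4z.png',cv2.resize(p[:,:,::-1],None,fx=3.9,fy=3.9))
for cam in('top',):
  for d in r.spot_in(cam,'cap_orange')[:2]:print(cam,d['centre'],d['score'],tr(d['centre']))
move((.4967,-.1117),.007,-92.5);print(r.sense()['tcp_pos'],tr(r.sense()['tcp_pos']))
E
```

```text
top [0.4947, -0.0272, 0.0167] 0.63 [-0.09042891  0.01868671]
shift units [ 4.9  -0.02  0.02] wz -0.01 dist mm 123.0 head -92.6 t 6.4
[0.50179827 0.01075806 0.00755771] [-0.1265777   0.03226849]
```

View pics/t4z.png

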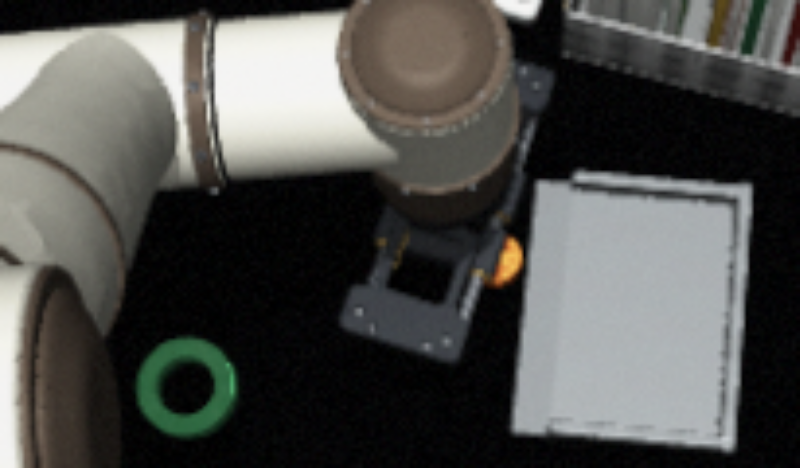

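The orange cap sits at about (505,262) in the zoom, straight ahead of the fingers and just before the ramp. I'll continue up the ramp.

Request:
play_rows(deltas=[[0.2,0,0,0,0,0,0],[0.5,0,0,0,0,0,0],[0.8,0,0,0,0,0,0],[1.2,0,0,0,0,0,0],[1.6,0,0,0,0,0,0],[2.0,0,0,0,0,0,0],[2.4,0,0,0,0,0,0],[2.8,0,0,0,0,0,0],[3.2,0,0,0,0,0,0],[3.6,0,0,0,0,0,0],[4.0,0,0,0,0,0,0],[4.3,0,0,0,0,0,0]])

```text
time_s: 7.6
tcp_pos: [0.497, -0.0972, 0.0075]
ee_rot: [[-0.045, -0.999, -0.0], [-0.999, 0.045, -0.0], [0.0, 0.0, -1.0]]
wrist_force: [0.6, 0.3, 0.2]
gripper_width: 0.002
```

```bash
python3 - <<'E'
from h import *
c2=snap('top','t5');p=c2['pixels'][160:280,200:400];cv2.imwrite('pics/t5z.png',cv2.resize(p[:,:,::-1],None,fx=4,fy=4))
for cam in('top',):
  for d in r.spot_in(cam,'cap_orange')[:2]:print(cam,d['centre'],d['score'],tr(d['centre']))
move((.4967,-.1117),.007,-92.5);print(r.sense()['tcp_pos'],tr(r.sense()['tcp_pos']),r.sense()['wrist_force'])
E
```

```text
shift units [ 0.58 -0.02  0.02] wz -0.02 dist mm 15.0 head -92.6 t 7.7
[ 0.49690164 -0.09716213  0.00748518] [-0.02114735  0.00870611] [ 0.96133097  0.10987763 -0.06480609]
```

View pics/t5z.png

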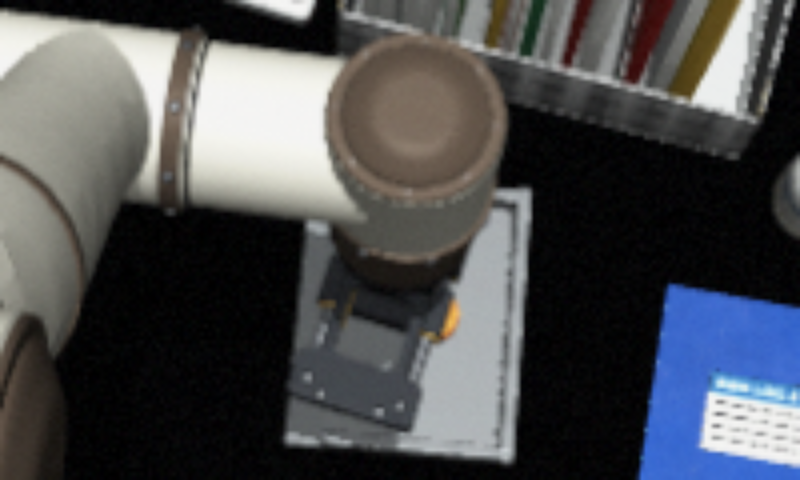

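Request:
play_rows(deltas=[[0.2,0,0,0,0,0,0],[0.5,0,0,0,0,0,0],[0.6,0,0,0,0,0,0],[0.6,0,0,0,0,0,0],[0.3,0,0,0,0,0,0],[-0.3,0,0,0,0,0,0],[-0.6,0,-0.4,0,0,0,0],[-0.8,0,-1.2,0,0,0,0],[-1.4,0,-2.4,0,0,0,0],[-2.6,0,-3.5,0,0,0,0],[-4.2,0,-4,0,0,0,0],[-6,0,-4,0,0,0,0]])

```text
time_s: 8.9
tcp_pos: [0.5051, 0.0555, 0.111]
ee_rot: [[-0.045, -0.999, 0.006], [-0.999, 0.045, 0.002], [-0.002, -0.006, -1.0]]
wrist_force: [1.1, -0.4, -0.5]
gripper_width: 0.009
```

```bash
python3 - <<'E'
from h import *
for cam in('top','side'):
  c=snap(cam,cam+'6')
  for n in('cap_orange','cap_yellow'):
    for d in r.cut_out(cam,n)[:1]:
        ys,xs=np.nonzero(d['region']);P=toplane(c,(xs.mean(),ys.mean()),.011+.003*(n=='cap_orange'));print(cam,n,d['score'],P.round(3),tr(P).round(3))
move((.4448,.3),.04,-89.8);print(r.sense()['tcp_pos'])
E
```

```text
top cap_orange 0.48 [ 0.496 -0.138  0.014] [0.019 0.001]
top cap_yellow 0.72 [0.445 0.247 0.011] [-0.37   0.018]
side cap_yellow 0.85 [0.445 0.252 0.011] [-0.374  0.018]
shift units [-9.76  2.77  2.71] wz -0.55 dist mm 262.0 head -92.5 t 9.2
[0.50321415 0.05329027 0.10767693]
```

View pics/side6.png

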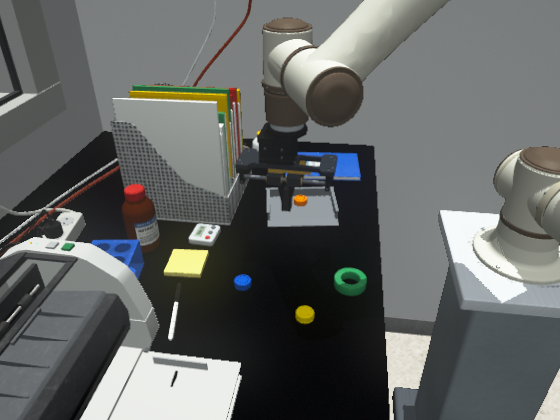

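Orange is on the tray floor at tray coordinates (19, 1) mm, pixel (301,200) in the side view. Yellow is next.

Request:
play_rows(deltas=[[-0.6,0.2,0,0,0,0,0],[-2,0.6,0,0,0,-0.1,0],[-3.6,1,0,0,0,-0.2,0],[-5.2,1.5,0,0,0,-0.3,0],[-6.8,2,0,0,0,-0.4,0],[-8.2,2.4,0.1,0,0,-0.54,0],[-9.3,2.7,0.4,0,0,-0.54,0],[-9.8,2.77,1,0,0,-0.54,0],[-9.8,2.77,1.9,0,0,-0.54,0],[-9.8,2.77,2.7,0,0,-0.54,0],[-9.8,2.77,3.1,0,0,-0.54,0],[-9.8,2.77,3.1,0,0,-0.54,0]])

```text
time_s: 10.4
tcp_pos: [0.445, 0.2997, 0.0287]
ee_rot: [[0.001, -1.0, -0.002], [-1.0, -0.001, -0.003], [0.003, 0.002, -1.0]]
wrist_force: [-0.0, 0.6, 0.3]
gripper_width: 0.003
```

```bash
python3 - <<'E'
from h import *
print(r.sense()['tcp_pos']);move((.4448,.3),.007,-89.8)
move((.4461,-.1204),.007,-89.8)
c=snap('side','s7');p=c['pixels'][230:350,220:380];cv2.imwrite('pics/s7z.png',cv2.resize(p[:,:,::-1],None,fx=4,fy=4))
E
```

```text
[0.44498822 0.29969738 0.02867298]
shift units [-0.01  0.01  0.87] wz -0.03 dist mm 22.0 head -89.9 t 10.4
shift units [16.8  -0.03  0.92] wz -0.03 dist mm 421.0 head -89.9 t 10.4
```

View pics/s7z.png

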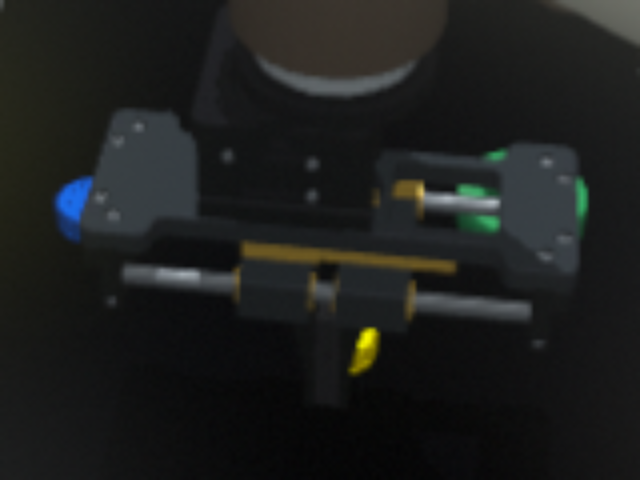

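Request:
play_rows(deltas=[[0,0,0.4,0,0,0,0],[0,0,0.8,0,0,0,0],[0.2,0,0.85,0,0,0,0],[0.4,0,0.85,0,0,0,0],[0.6,0,0.85,0,0,0,0],[0.8,0,0.85,0,0,0,0],[1.1,0,0.85,0,0,0,0],[1.4,0,0.85,0,0,0,0],[1.8,0,0.85,0,0,0,0],[2.2,0,0.85,0,0,0,0],[2.6,0,0.85,0,0,0,0],[3.0,0,0.85,0,0,0,0]])

```text
time_s: 11.65
tcp_pos: [0.4455, 0.2254, 0.0088]
ee_rot: [[0.003, -1.0, -0.0], [-1.0, -0.003, -0.0], [0.0, 0.0, -1.0]]
wrist_force: [0.1, 0.1, 0.6]
gripper_width: 0.005
```

Request:
play_rows(deltas=[[0.4,0,0,0,0,0,0],[0.8,0,0,0,0,0,0],[1.2,0,0,0,0,0,0],[1.6,0,0,0,0,0,0],[2,0,0,0,0,0,0],[2.4,0,0,0,0,0,0],[2.8,0,0,0,0,0,0],[3.2,0,0,0,0,0,0],[3.6,0,0,0,0,0,0],[3.9,0,0,0,0,0,0],[4.1,0,0,0,0,0,0],[4.2,0,0,0,0,0,0]])

```text
time_s: 12.85
tcp_pos: [0.4458, 0.1209, 0.0088]
ee_rot: [[0.003, -1.0, -0.0], [-1.0, -0.003, -0.0], [0.0, 0.0, -1.0]]
wrist_force: [-0.7, 0.1, -0.7]
gripper_width: 0.005
```

```bash
python3 - <<'E'
from h import *
print(r.sense()['tcp_pos'],r.sense()['wrist_force']);move((.4461,-.1204),.007,-89.8)
c=snap('side','s8');p=c['pixels'][190:310,220:380];
c2=snap('top','t8');p2=c2['pixels'][160:280,140:300]
cv2.imwrite('pics/z8.png',cv2.resize(np.vstack([p,p2])[:,:,::-1],None,fx=2.5,fy=2.5))
for cam in('top','side'):
  for d in r.spot_in(cam,'cap_yellow')[:2]:print(cam,d['centre'],d['score'],tr(d['centre']))
E
```

```text
[0.44583748 0.12091636 0.00881561] [-0.70700288  0.07040615 -0.73013211]
shift units [9.65 0.01 0.07] wz -0.01 dist mm 241.0 head -89.9 t 12.85
top [0.6916, 0.0352, 0.0141] 0.55 [-0.11768958  0.223431  ]
side [0.6264, -0.3244, 0.0567] 0.57 [0.22512542 0.09677765]
side [0.4317, 0.1041, 0.0097] 0.44 [-0.230674   -0.02055617]
```

View pics/z8.png

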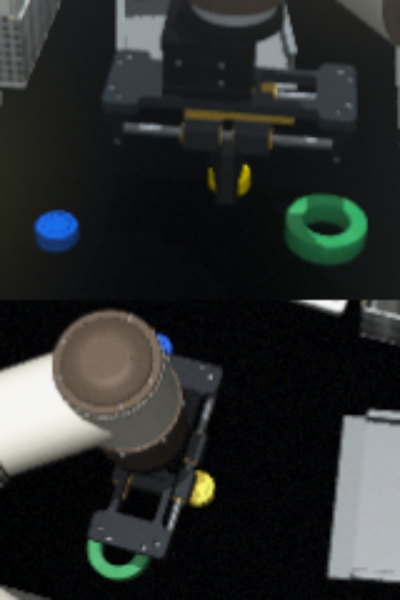

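Yellow shows evenly on both sides of the finger, at about (230,180) in the composite, so it is centred. Continuing.

Request:
play_rows(deltas=[[0.3,0,0,0,0,0,0],[0.7,0,0,0,0,0,0],[1.1,0,0,0,0,0,0],[1.5,0,0,0,0,0,0],[1.9,0,0,0,0,0,0],[2.3,0,0,0,0,0,0],[2.7,0,0,0,0,0,0],[3.1,0,0,0,0,0,0],[3.5,0,0,0,0,0,0],[3.9,0,0,0,0,0,0],[4.2,0,0,0,0,0,0],[4.4,0,0,0,0,0,0]])

```text
time_s: 14.25
tcp_pos: [0.4461, 0.0107, 0.0088]
ee_rot: [[0.002, -1.0, -0.0], [-1.0, -0.002, -0.0], [0.0, 0.0, -1.0]]
wrist_force: [0.9, -0.4, -0.6]
gripper_width: 0.005
```

```bash
python3 - <<'E'
from h import *
print(r.sense()['tcp_pos'],r.sense()['wrist_force']);move((.4461,-.1204),.007,-89.8)
c=snap('side','s9');p=c['pixels'][170:290,220:380];
c2=snap('top','t9');p2=c2['pixels'][160:280,190:350]
cv2.imwrite('pics/z9.png',cv2.resize(np.vstack([p,p2])[:,:,::-1],None,fx=2.5,fy=2.5))
E
```

```text
[0.44614406 0.0106757  0.00878615] [ 0.87954152 -0.39547975 -0.56361483]
shift units [5.24 0.01 0.07] wz -0.01 dist mm 131.0 head -89.9 t 14.25
```

View pics/z9.png

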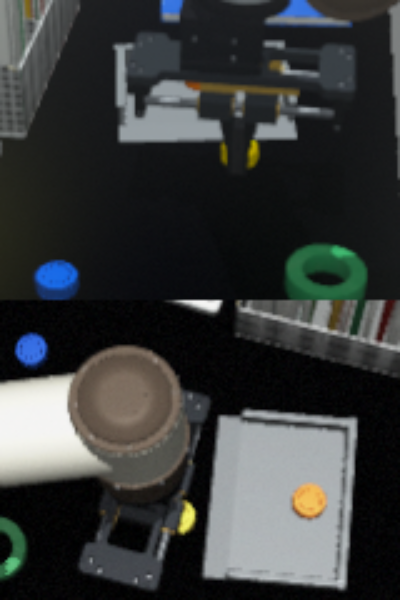

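Request:
play_rows(deltas=[[0.2,0,0,0,0,0,0],[0.5,0,0,0,0,0,0],[0.9,0,0,0,0,0,0],[1.3,0,0,0,0,0,0],[1.7,0,0,0,0,0,0],[2.1,0,0,0,0,0,0],[2.5,0,0,0,0,0,0],[2.9,0,0,0,0,0,0],[3.3,0,0,0,0,0,0],[3.7,0,0,0,0,0,0],[4.1,0,0,0,0,0,0],[4.4,0,0,0,0,0,0]])

```text
time_s: 15.55
tcp_pos: [0.4464, -0.0995, 0.0088]
ee_rot: [[0.002, -1.0, -0.0], [-1.0, -0.002, -0.0], [0.0, 0.0, -1.0]]
wrist_force: [0.2, 0.5, 0.8]
gripper_width: 0.006
```

Request:
play_rows(deltas=[[0.2,0,0,0,0,0,0],[0.4,0,0,0,0,0,0],[0.6,0,0,0,0,0,0],[0.7,0,0,0,0,0,0],[0.4,0,0,0,0,0,0],[-0.2,0,0,0,0,0,0],[-0.6,0,-0.4,0,0,0,0],[-0.8,0,-1.2,0,0,0,0],[-1.4,0,-2.4,0,0,0,0],[-2.6,0,-3.5,0,0,0,0],[-4.2,0,-4,0,0,0,0],[-6,0,-4,0,0,0,0]])

```text
time_s: 16.75
tcp_pos: [0.4472, 0.0536, 0.112]
ee_rot: [[0.003, -1.0, 0.006], [-1.0, -0.003, 0.003], [-0.002, -0.006, -1.0]]
wrist_force: [0.9, 0.4, 0.9]
gripper_width: 0.004
```

```bash
python3 - <<'E'
from h import *
for cam in('top','side'):
  c=snap(cam,cam+'10')
  for n in('cap_orange','cap_yellow','cap_blue'):
    for d in r.cut_out(cam,n)[:1]:
        ys,xs=np.nonzero(d['region']);P=toplane(c,(xs.mean(),ys.mean()),.011+.003*(n!='cap_blue'));print(cam,n,d['score'],P.round(3),tr(P).round(3))
print(r.sense()['tcp_pos'],r.sense()['wrist_force'])
# blue with tool y along push
b=tr((.5735,.18));g=np.array([.015,.047]);d=g-b;u=d/np.linalg.norm(d);a=np.degrees(np.arctan2(d[1],d[0]))-80
st=wd(b-u*.055);en=wd(g-u*.027);print('push head',a,st,en,np.linalg.norm(en-st)/.025)
move(st,.03,a+90)
E
```

```text
top cap_orange 0.72 [ 0.641 -0.348  0.014] [0.251 0.107]
top cap_yellow 0.61 [ 0.447 -0.143  0.014] [ 0.016 -0.048]
side cap_orange 0.68 [ 0.493 -0.133  0.014] [ 0.014 -0.001]
side cap_yellow 0.46 [ 0.438 -0.136  0.014] [ 0.007 -0.056]
side cap_blue 0.66 [0.575 0.183 0.011] [-0.283  0.134]
[0.44568329 0.05054566 0.10868582] [ 0.53870272 -0.70722012  0.20908857]
push head -96.08066452256394 [0.57932607 0.23469056] [ 0.54375076 -0.09926256] 13.433706088727986
shift units [-7.36 -5.36  3.14] wz -16.77 dist mm 241.0 head -89.9 t 17.15
```

View pics/top10.png

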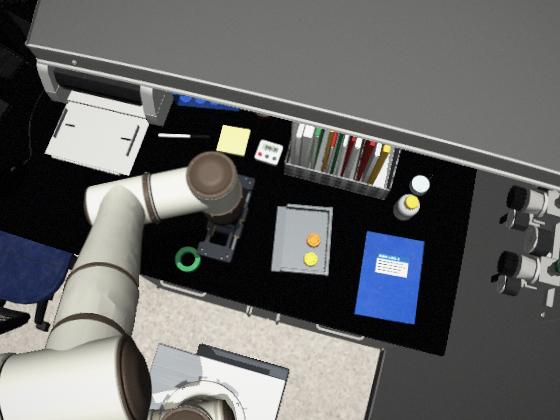

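Orange is at (314,240) and yellow at (311,259), both on the tray floor. Before placing the gripper for blue, I'll check clearance to the printer tray.

```bash
python3 - <<'E'
from h import *
ct=r.capture('top');cs=r.capture('side')
for z in(0,.04,.08,.15,.2): print(z,toplane(ct,(148,122),z).round(3),toplane(ct,(130,173),z).round(3),'prn',toplane(ct,(170,120),z).round(3),'side corner',toplane(cs,(241,362),z).round(3),'side prn',toplane(cs,(158,345),z).round(3))
E
```

```text
0 [0.701 0.382 0.   ] [0.546 0.377 0.   ] prn [0.722 0.324 0.   ] side corner [0.539 0.364 0.   ] side prn [0.688 0.35  0.   ]
0.04 [0.684 0.365 0.04 ] [0.535 0.36  0.04 ] prn [0.705 0.309 0.04 ] side corner [0.53  0.395 0.04 ] side prn [0.669 0.382 0.04 ]
0.08 [0.668 0.348 0.08 ] [0.523 0.344 0.08 ] prn [0.688 0.294 0.08 ] side corner [0.521 0.426 0.08 ] side prn [0.651 0.414 0.08 ]
0.15 [0.639 0.319 0.15 ] [0.503 0.315 0.15 ] prn [0.658 0.268 0.15 ] side corner [0.505 0.481 0.15 ] side prn [0.618 0.471 0.15 ]
0.2 [0.619 0.298 0.2  ] [0.489 0.294 0.2  ] prn [0.636 0.249 0.2  ] side corner [0.494 0.521 0.2  ] side prn [0.595 0.511 0.2  ]
```

Request:
play_rows(deltas=[[-0.2,-0.1,0,0,0,-0.6,0],[-0.7,-0.5,0,0,0,-2,0],[-1.4,-1,0,0,0,-3.6,0],[-2.1,-1.5,0,0,0,-5.2,0],[-2.8,-2,0,0,0,-6.8,0],[-3.5,-2.5,0,0,0,-8.4,0],[-4.2,-3.1,0,0,0,-10,0],[-5,-3.6,0,0,0,-11.6,0],[-5.7,-4.1,0,0,0,-13.2,0],[-6.4,-4.7,0,0,0,-14.8,0],[-7,-5.1,0,0,0,-16.2,0],[-7.35,-5.36,0,0,0,-16.8,0]])

```text
time_s: 18.45
tcp_pos: [0.5805, 0.2356, 0.1082]
ee_rot: [[0.995, -0.099, -0.0], [-0.099, -0.995, -0.0], [-0.0, 0.0, -1.0]]
wrist_force: [-0.7, -0.7, 0.4]
gripper_width: 0.009
```

Request:
play_rows(deltas=[[0,0,0.2,0,0,0,0],[0,0,0.8,0,0,0,0],[0,0,1.6,0,0,0,0],[0,0,2.4,0,0,0,0],[0,0,3,0,0,0,0],[0,0,3.1,0,0,0,0],[0,0,3.1,0,0,0,0]])

```text
time_s: 19.15
tcp_pos: [0.5791, 0.2345, 0.0307]
ee_rot: [[0.995, -0.103, -0.001], [-0.103, -0.995, -0.001], [-0.001, 0.001, -1.0]]
wrist_force: [0.4, 0.7, 0.8]
gripper_width: 0.005
```

```bash
python3 - <<'E'
from h import *
print(r.sense()['tcp_pos'],r.sense()['wrist_force']);move((.5793,.2347),.007,-6.1);move((.5438,-.0993),.007,-6.1)
c=snap('side','s11');p=c['pixels'][210:350,170:330];cv2.imwrite('pics/z11.png',cv2.resize(p[:,:,::-1],None,fx=4,fy=4))
E
```

```text
[0.5791261  0.23447827 0.03073907] [0.39953144 0.70069453 0.84278859]
shift units [ 0.01 -0.01  0.95] wz 0.04 dist mm 24.0 head -5.9 t 19.15
shift units [-0.03 13.42  0.97] wz 0.04 dist mm 336.0 head -5.9 t 19.15
```

View pics/z11.png

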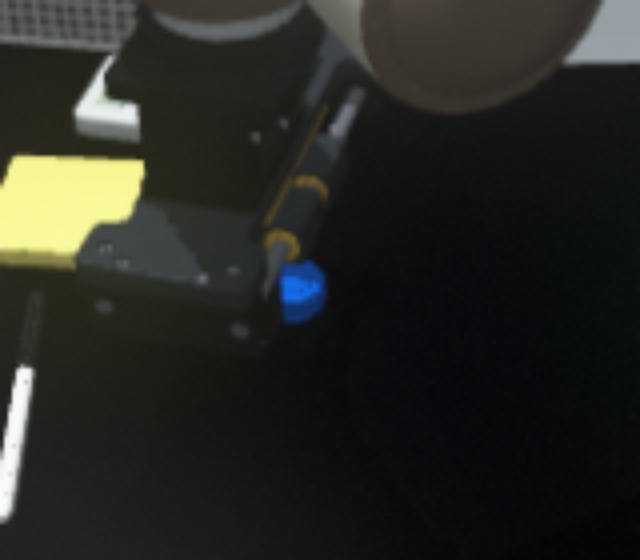

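Request:
play_rows(deltas=[[0,0,0.4,0,0,0,0],[0,0,0.8,0,0,0,0],[0,0.1,0.93,0,0,0,0],[0,0.4,0.93,0,0,0,0],[0,0.6,0.93,0,0,0,0],[0,0.8,0.93,0,0,0,0],[0,1,0.93,0,0,0,0],[0,1.3,0.93,0,0,0,0],[0,1.7,0.93,0,0,0,0],[0,2.1,0.93,0,0,0,0],[0,2.4,0.93,0,0,0,0],[0,2.5,0.93,0,0,0,0]])

```text
time_s: 20.4
tcp_pos: [0.5729, 0.1722, 0.0081]
ee_rot: [[0.995, -0.103, -0.0], [-0.103, -0.995, -0.0], [-0.0, 0.0, -1.0]]
wrist_force: [-0.5, 0.0, 0.5]
gripper_width: 0.003
```

```bash
python3 - <<'E'
from h import *
print(r.sense()['tcp_pos'],r.sense()['wrist_force']);move((.5438,-.0993),.007,-6.1)
c=snap('side','s12');p=c['pixels'][190:310,190:350]
c2=snap('top','t12');p2=c2['pixels'][140:260,140:300]
cv2.imwrite('pics/z12.png',cv2.resize(np.vstack([p,p2])[:,:,::-1],None,fx=2.5,fy=2.5))
for cam in('top','side'):
  for d in r.spot_in(cam,'cap_blue')[:1]:print(cam,d['centre'],d['score'],tr(d['centre']))
E
```

```text
[0.57292971 0.1722082  0.00806463] [-0.5059166   0.02742651  0.46813152]
shift units [-0.04 10.92  0.05] wz 0.04 dist mm 273.0 head -5.9 t 20.4
side [0.5599, 0.149, 0.0147] 0.39 [-0.25263017  0.11349298]
```

View pics/z12.png

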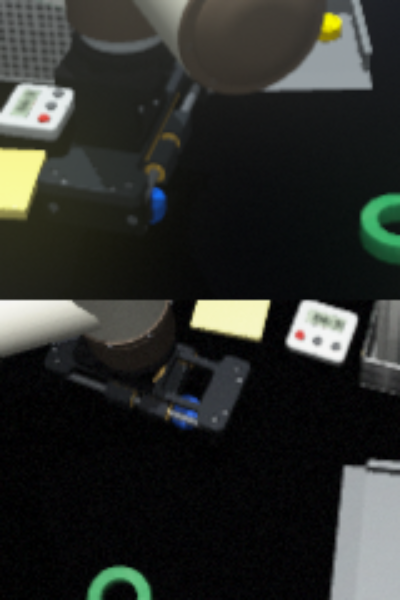

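```bash
python3 - <<'E'
from h import *
c=r.capture('top');print(toplane(c,(214.8,184),.014))
c=c2=r.capture('top');p2=c['pixels'][165:205,190:240];cv2.imwrite('pics/z13.png',cv2.resize(p2[:,:,::-1],None,fx=12,fy=12,interpolation=cv2.INTER_CUBIC))
c=r.capture('side');print(toplane(c,(256.4,272),.008))
E
```

```text
[0.57127205 0.14337716 0.014     ]
[0.55428326 0.14645637 0.008     ]
```

View pics/z13.png

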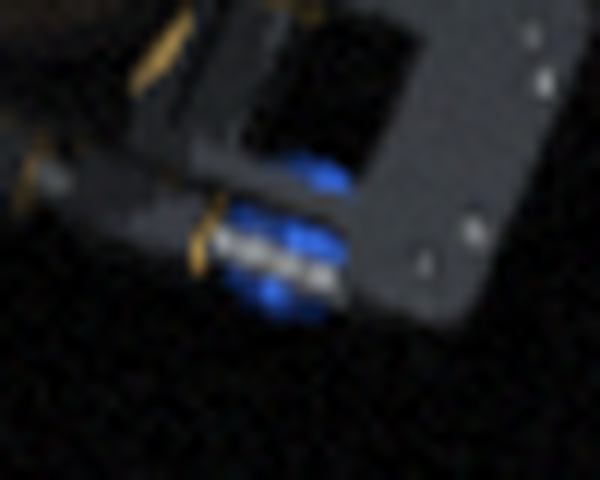

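The blue cap at (570, 145) mm is in front of the fingers and well centred, about (214,185) in the top image. Continuing.

Request:
play_rows(deltas=[[0,0.2,0,0,0,0,0],[0,0.5,0,0,0,0,0],[0,0.9,0,0,0,0,0],[0,1.3,0,0,0,0,0],[0,1.7,0,0,0,0,0],[0,2.1,0,0,0,0,0],[0,2.5,0,0,0,0,0],[0,2.9,0,0,0,0,0],[0,3.3,0,0,0,0,0],[0,3.7,0,0,0,0,0],[0,4,0,0,0,0,0],[0,4.1,0,0,0,0,0]])

```text
time_s: 21.95
tcp_pos: [0.5626, 0.0705, 0.008]
ee_rot: [[0.995, -0.103, -0.0], [-0.103, -0.995, -0.0], [-0.0, 0.0, -1.0]]
wrist_force: [0.2, 0.7, 0.7]
gripper_width: 0.003
```

```bash
python3 - <<'E'
from h import *
print(r.sense()['tcp_pos'],r.sense()['wrist_force']);move((.5438,-.0993),.007,-6.1)
c=snap('side','s14');p=c['pixels'][170:290,190:350]
c2=snap('top','t14');p2=c2['pixels'][150:270,190:350]
cv2.imwrite('pics/z14.png',cv2.resize(np.hstack([p,p2])[:,:,::-1],None,fx=2.5,fy=2.5))
for cam in('top','side'):
  for d in r.spot_in(cam,'cap_blue')[:1]:print(cam,d['centre'],d['score'],tr(d['centre']))
E
```

```text
[0.56256982 0.07049421 0.00804756] [0.23908549 0.65880298 0.66239765]
shift units [-0.05  6.83  0.04] wz 0.04 dist mm 171.0 head -5.9 t 21.95
top [0.5551, 0.0428, 0.0125] 0.49 [-0.1488771   0.09032447]
side [0.5492, 0.0509, 0.0143] 0.42 [-0.15787857  0.08592065]
```

View pics/z14.png

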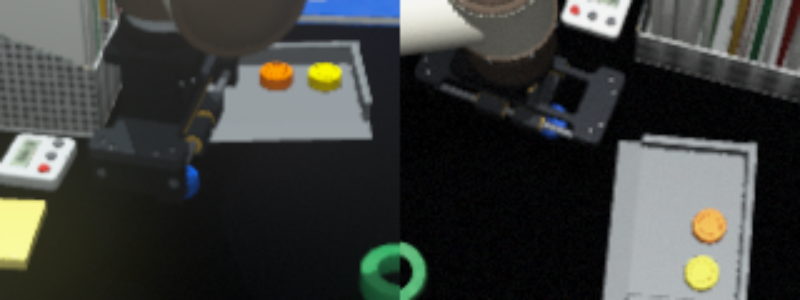

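The straight line would clip the tray's side-wall end, because the cap would enter at tray y of about 65 mm. I'll redirect it inward before the ramp.

```bash
python3 - <<'E'
from h import *
c=r.capture('side');e=toplane(c,(269.6,242),.008);print('edge',e)
b=tr((.559,.0435));print('cap',b)
g=np.array([-.108,.045]);d=g-b;u=d/np.linalg.norm(d);a=np.degrees(np.arctan2(d[1],d[0]))-80
st=wd(b-u*.052);en=wd(g-u*.027);print('head',a,'len',np.linalg.norm(en-st)/.025,st,en)
move(st,.008,a+90)
E
```

```text
edge [0.54437623 0.04267342 0.008     ]
cap [-0.14888924  0.09428677]
head -130.3202594829636 len 3.5615981080894037 [0.59264709 0.08314686] [0.53503295 0.01525927]
shift units [ 1.14 -0.57  0.  ] wz 6.9 dist mm 32.0 head -5.8 t 22.2
```

Request:
play_rows(deltas=[[0,-0.4,0,0,0,0,0],[0,-1,0,0,0,0,0],[0.1,-1.2,0,0,0,0.8,0],[0.4,-1.2,0,0,0,2,0],[0.7,-1.1,0,0,0,3.4,0],[1,-0.9,0,0,0,4.8,0],[1.1,-0.7,0,0,0,6.2,0],[1.16,-0.57,0,0,0,6.9,0],[1.16,-0.57,0,0,0,6.9,0]])

```text
time_s: 23.1
tcp_pos: [0.5934, 0.0837, 0.008]
ee_rot: [[0.763, -0.647, 0.0], [-0.647, -0.763, 0.0], [0.0, -0.0, -1.0]]
wrist_force: [0.5, 0.9, -0.5]
gripper_width: 0.007
```

```bash
python3 - <<'E'
from h import *
print(r.sense()['tcp_pos'],r.sense()['wrist_force']);move((.5926,.0831),.008,-40.3);move((.5350,.01526),.008,-40.3)
c=snap('side','s15');p=c['pixels'][170:290,190:350]
c2=snap('top','t15');p2=c2['pixels'][150:270,190:350]
cv2.imwrite('pics/z15.png',cv2.resize(np.hstack([p,p2])[:,:,::-1],None,fx=2.5,fy=2.5))
for cam in('top','side'):
  c=(c2 if cam=='top' else c)
  for d in r.cut_out(cam,'cap_blue')[:1]:
        ys,xs=np.nonzero(d['region']);P=toplane(c,(xs.mean(),ys.mean()),.011);print(cam,d['score'],d['region'].sum(),P.round(3),tr(P).round(3))
E
```

```text
[0.59341202 0.08370312 0.00795466] [ 0.48436871  0.9199297  -0.51141611]
shift units [-0.01  0.04 -0.  ] wz 0.0 dist mm 1.0 head -40.3 t 23.1
shift units [-0.01  3.6  -0.  ] wz 0.0 dist mm 90.0 head -40.3 t 23.1
side 0.59 193 [ 0.457 -0.017  0.011] [-0.107 -0.016]
```

View pics/z15.png

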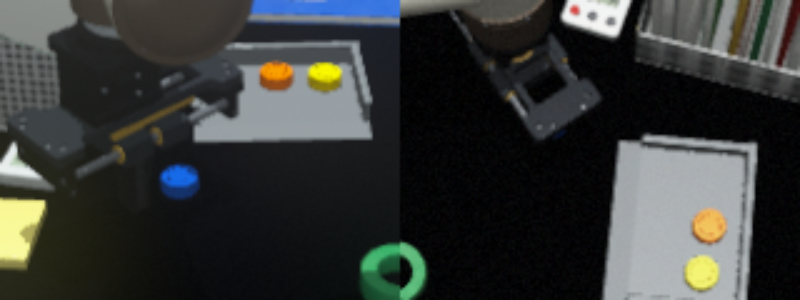

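```bash
python3 - <<'E'
from h import *
c=r.capture('side');P=toplane(c,(262,242.2),.009);print(P,tr(P))
s=r.sense();R=np.array(s['ee_rot']);d=P-s['tcp_pos'];print('cap in tool',R.T@d*1e3)
E
```

```text
[0.56065195 0.04703051 0.009     ] [-0.15207925  0.09652669]
cap in tool [-1.30128294 48.57805068 -0.93928195]
```

Blue is free at pixel (262,242), dead ahead of the fingers (1 mm off axis). I'll push it inward 3.6 units.

Request:
play_rows(deltas=[[0,0.2,0,0,0,0,0],[0,0.4,0,0,0,0,0],[0,0.6,0,0,0,0,0],[0,0.8,0,0,0,0,0],[0,1.1,0,0,0,0,0],[0,1.5,0,0,0,0,0],[0,1.9,0,0,0,0,0],[0,2.3,0,0,0,0,0],[0,2.7,0,0,0,0,0],[0,3.1,0,0,0,0,0],[0,3.4,0,0,0,0,0],[0,3.5,0,0,0,0,0]])

```text
time_s: 24.55
tcp_pos: [0.5357, 0.0152, 0.0081]
ee_rot: [[0.762, -0.648, -0.0], [-0.648, -0.762, -0.0], [-0.0, 0.0, -1.0]]
wrist_force: [0.4, -0.6, 0.1]
gripper_width: 0.006
```

Request:
play_rows(deltas=[[0,-0.4,0,0,0,0,0],[0,-1,0,0,0,-0.6,0],[0,-1.8,0,0,0,-1.6,0],[0,-2.4,0,0,0,-2.8,0],[0,-2.6,0,0,0,-4,0],[0,-2.6,0,0,0,-5.2,0],[0,-2.6,0,0,0,-6.4,0],[0,-2.6,0,0,0,-7.6,0],[0,-2.6,0,0,0,-8.8,0],[0,-2.6,0,0,0,-9.9,0],[0,-2.6,0,0,0,-9.9,0]])

```text
time_s: 25.65
tcp_pos: [0.5793, 0.0664, 0.008]
ee_rot: [[0.987, 0.16, 0.001], [0.16, -0.987, 0.0], [0.001, -0.0, -1.0]]
wrist_force: [-0.5, -0.2, 0.1]
gripper_width: 0.007
```

```bash
python3 - <<'E'
from h import *
print(r.sense()['tcp_pos'],r.sense()['wrist_force'])
c=snap('side','s16');p=c['pixels'][170:290,190:350]
c2=snap('top','t16');p2=c2['pixels'][150:270,190:350]
cv2.imwrite('pics/z16.png',cv2.resize(np.hstack([p,p2])[:,:,::-1],None,fx=2.5,fy=2.5))
for cam in('top','side'):
  c=(c2 if cam=='top' else c)
  for d in r.cut_out(cam,'cap_blue')[:1]:
        ys,xs=np.nonzero(d['region']);P=toplane(c,(xs.mean(),ys.mean()),.01);print(cam,d['score'],d['region'].sum(),xs.mean(),ys.mean(),P.round(3),tr(P).round(3))
E
```

```text
[0.57932265 0.06642712 0.0079961 ] [-0.45704131 -0.17987999  0.14283372]
side 0.46 159 283.67295597484275 230.56603773584905 [ 0.5  -0.06  0.01] [-0.057  0.018]
```

View pics/z16.png

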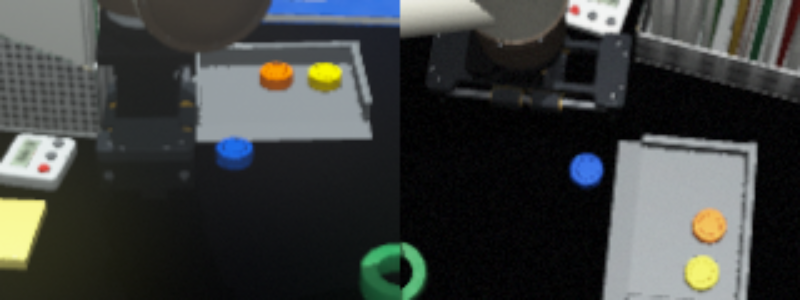

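```bash
python3 - <<'E'
from h import *
a=toplane(r.capture('side'),(283.7,230.8),.009);b=toplane(r.capture('top'),(264.7,217.4),.014)
print(a,b,tr(a),tr(b));P=tr((a+b)/2);g=np.array([.005,.046]);d=g-P;u=d/np.linalg.norm(d);h=np.degrees(np.arctan2(d[1],d[0]))-80
st=wd(P-u*.05);en=wd(g-u*.027);print('cap',P,h,st,en);move(st,.008,h+90);R=np.linalg.norm(en-st)/.025;print('len',R)
E
```

```text
[ 0.51919122 -0.00253591  0.009     ] [ 0.5190312  -0.00555755  0.014     ] [-0.11046544  0.04708872] [-0.10751749  0.04640644]
cap [-0.10899146  0.04674758] -80.37575198340207 [0.51075191 0.04524954] [ 0.53365538 -0.08981624]
shift units [-2.81  0.37  0.  ] wz -0.1 dist mm 71.0 head 9.1 t 25.95
len 5.479756604014959
```

Blue is at tray coordinates (-109, 47) mm, seen at side pixel (284,231), just short of the ramp. I'll line up behind it and push straight in.

Request:
play_rows(deltas=[[-0.4,-0.2,0,0,0,0,0],[-1.2,-0.2,0,0,0,-0.1,0],[-2,0,0,0,0,-0.1,0],[-2.6,0.2,0,0,0,-0.1,0],[-2.8,0.37,0,0,0,-0.1,0],[-2.81,0.37,0,0,0,-0.1,0],[-2.81,0.37,0,0,0,-0.1,0]])

```text
time_s: 26.65
tcp_pos: [0.5114, 0.0455, 0.0083]
ee_rot: [[0.986, 0.168, 0.001], [0.168, -0.986, 0.0], [0.001, -0.0, -1.0]]
wrist_force: [0.2, 0.3, -0.6]
gripper_width: 0.006
```

```bash
python3 - <<'E'
from h import *
c=snap('side','s17');p=c['pixels'][170:290,190:350]
c2=snap('top','t17');p2=c2['pixels'][150:270,190:350]
cv2.imwrite('pics/z17.png',cv2.resize(np.hstack([p,p2])[:,:,::-1],None,fx=2.5,fy=2.5))
move((.5108,.0452),.008,9.6);move((.5337,-.0898),.008,9.6)
s=r.sense();print('cap in tool',np.array(s['ee_rot']).T@(np.array([.519,-.004,.008])-s['tcp_pos']))
E
```

```text
shift units [-0.03  0.01  0.01] wz 0.01 dist mm 1.0 head 9.7 t 26.75
shift units [-0.03  5.49  0.01] wz 0.01 dist mm 137.0 head 9.7 t 26.75
cap in tool [-0.00095129  0.05014205  0.00013743]
```

View pics/z17.png

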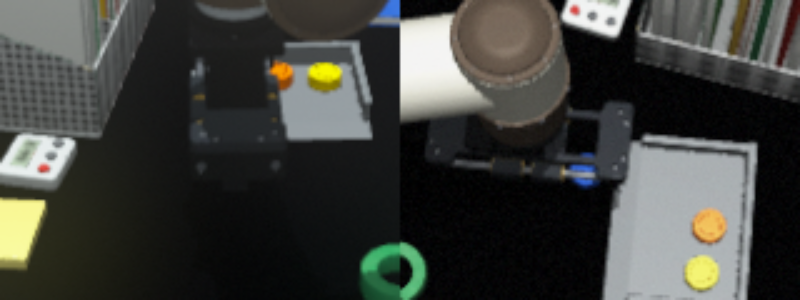

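Request:
play_rows(deltas=[[0,0.2,0,0,0,0,0],[0,0.4,0,0,0,0,0],[0,0.6,0,0,0,0,0],[0,0.8,0,0,0,0,0],[0,1.1,0,0,0,0,0],[0,1.5,0,0,0,0,0],[0,1.9,0,0,0,0,0],[0,2.3,0,0,0,0,0],[0,2.7,0,0,0,0,0],[0,3.1,0,0,0,0,0],[0,3.4,0,0,0,0,0],[0,3.6,0,0,0,0,0]])

```text
time_s: 27.95
tcp_pos: [0.5258, -0.0444, 0.008]
ee_rot: [[0.986, 0.167, 0.0], [0.167, -0.986, 0.0], [0.0, -0.0, -1.0]]
wrist_force: [-0.5, 0.3, 0.9]
gripper_width: 0.002
```

```bash
python3 - <<'E'
from h import *
c=snap('side','s18');p=c['pixels'][140:260,220:380]
c2=snap('top','t18');p2=c2['pixels'][150:270,220:380]
cv2.imwrite('pics/z18.png',cv2.resize(np.hstack([p,p2])[:,:,::-1],None,fx=2.5,fy=2.5))
move((.5337,-.0898),.008,9.6);print(r.sense()['wrist_force'])
E
```

```text
shift units [0.01 1.85 0.  ] wz 0.0 dist mm 46.0 head 9.6 t 28.05
[ 0.25617534 -0.08121449  1.1368313 ]
```

View pics/z18.png

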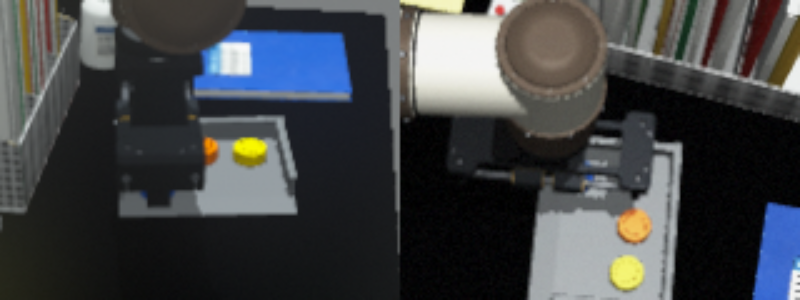

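Request:
play_rows(deltas=[[0,0.2,0,0,0,0,0],[0,0.5,0,0,0,0,0],[0,0.8,0,0,0,0,0],[0,1.2,0,0,0,0,0],[0,1.5,0,0,0,0,0],[0,1.8,0,0,0,0,0],[0,2,0,0,0,0,0],[0,2,0,0,0,0,0],[0,1.6,0,0,0,0,0],[0,1,0,0,0,0,0],[0,0.8,-0.5,0,0,0,0],[0,0.6,-1.5,0,0,0,0]])

```text
time_s: 29.25
tcp_pos: [0.5266, -0.0571, 0.045]
ee_rot: [[0.985, 0.17, -0.004], [0.17, -0.986, -0.001], [-0.005, -0.0, -1.0]]
wrist_force: [0.9, 1.6, 0.1]
gripper_width: 0.006
```

Request:
play_rows(deltas=[[0,-0.2,-1,0,0,0,0],[0,-0.8,-2,0,0,0,0],[0,-2,-3,0,0,0,0],[0,-3.5,-4,0,0,0,0],[0,-5,-5,0,0,0,0],[0,-6,-5.5,0,0,0,0],[0,-6.5,-5.5,0,0,0,0],[0,-6.5,-5.5,0,0,0,0]])

```text
time_s: 30.05
tcp_pos: [0.5002, 0.1035, 0.1835]
ee_rot: [[0.985, 0.171, 0.0], [0.171, -0.985, 0.001], [0.001, -0.001, -1.0]]
wrist_force: [-0.7, -0.4, -0.1]
gripper_width: 0.003
```

```bash
python3 - <<'E'
from h import *
C={cam:snap(cam,cam+'19') for cam in('top','side')}
p=C['side']['pixels'][170:240,240:360];p2=C['top']['pixels'][190:290,250:360]
cv2.imwrite('pics/z19.png',np.vstack([cv2.resize(p[:,:,::-1],(660,385)),cv2.resize(p2[:,:,::-1],(660,600))])[:,:][:600] if 0 else np.hstack([cv2.resize(p[:,:,::-1],(440,257)),cv2.resize(p2[:,:,::-1],(330,300))[:257]]))
for cam,c in C.items():
  for n in('cap_orange','cap_yellow','cap_blue'):
    for d in r.cut_out(cam,n)[:1]:
        ys,xs=np.nonzero(d['region']);P=toplane(c,(xs.mean(),ys.mean()),.014);print(cam,n,round(d['score'],2),xs.mean().round(),ys.mean().round(),P.round(3),tr(P).round(3))
  for n in('tape','bench_timer','pen','small_bottle'):
    for d in r.spot_in(cam,n)[:1]: print(cam,n,np.round(d['centre'],3),round(d['score'],2))
s=r.sense();print(s['tcp_pos'],s['wrist_force'],s['time_s'])
E
```

```text
top cap_orange 0.72 314.0 239.0 [ 0.496 -0.139  0.014] [0.02  0.001]
top cap_yellow 0.59 311.0 259.0 [ 0.447 -0.144  0.014] [ 0.016 -0.049]
top cap_blue 0.45 311.0 221.0 [ 0.539 -0.12   0.014] [0.009 0.047]
top tape [0.364 0.146 0.018] 0.67
top bench_timer [0.691 0.032 0.012] 0.79
top small_bottle [ 0.615 -0.339  0.074] 0.7
side cap_blue 0.63 282.0 203.0 [ 0.539 -0.115  0.014] [0.003 0.047]
side tape [0.368 0.161 0.019] 0.92
side bench_timer [0.689 0.039 0.019] 0.88
side pen [0.682 0.272 0.01 ] 0.79
side small_bottle [ 0.63  -0.323  0.057] 0.72
[0.500947   0.10181762 0.1830356 ] [-0.41318412  0.10685874  0.29090715] 30.85
```

View pics/z19.png

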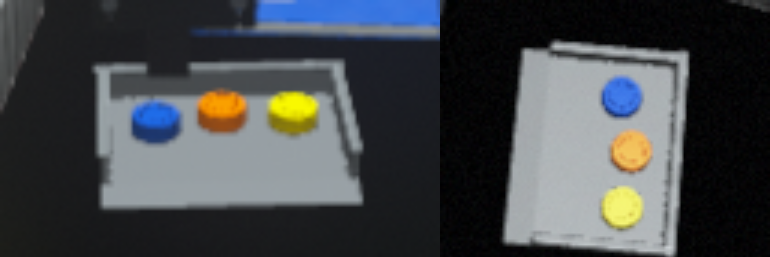

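View pics/top19.png

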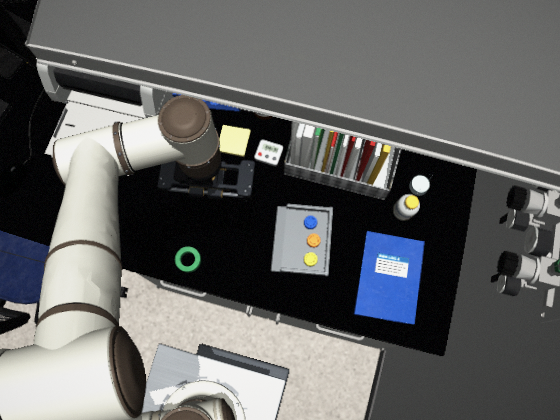

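All three caps lie flat on the tray floor past the ramp: blue at (311,221), orange at (314,239) and yellow at (311,259). The tape is still at (187,259), as at the start, and the timer and bottle haven't moved either. I'm handing in.

```bash
python3 -c "
from station import r
print(r.finish_job())"
```

```text
the job is handed in; nothing more can be done
None
```

I swept all three caps with closed fingers along the bench, over the ramp and into the tray, then handed the job in at about 31 s of the 72 s allowed. Blue needed one extra inward push before the ramp, because its first line would have clipped the end of the tray's side wall.

**Caps:** In the last pictures each one lies flat on the tray floor, clear of the ramp and walls. The centres below are in the tray's own frame:

| Cap | x (mm) | y (mm) |
|---|---|---|
| Orange | 20 | 1 |
| Yellow | 16 | -49 |
| Blue | 3 to 9 (side and top views differ) | 47 |

**Force:** Every wrist force reading stayed under about 2 N, and the gripper was clear of everything at the end.

**Other things on the bench:** The tape, timer, pen and bottle were found where they started, within the detectors' accuracy.

**Checks that failed or disagreed:**
- The top detector put the tape's y 15 mm below the side view's. The tape's top-view pixels hadn't changed and the side position matched the start, so I treated this as detector error.
- The top detector did not find the pen in the last picture, where the arm was probably in the way; the side view had it in place.
- The side detector did not report orange or yellow in the last picture, but both are plainly visible there.

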